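# Ready to dome: blank on the die, punch poised above it

## Robot

A 7-joint arm with a two-finger parallel gripper is mounted at the origin on the work surface. World frame = base frame: x ahead of the robot, y to its left, z up, the work surface at z = 0. Lengths are in mm, angles in rad, forces in N, time in s.
With the tool pointing down it reaches from about 425 to 800 mm from the base axis. Payload 8.3 kg.
Tool frame: the origin (TCP) lies on the centre line of the jaws, within the pads' length; the fingertips stand ctrl.tip_extent ahead of it and the grasp point (between the pads) lies 3 mm ahead of it (ctrl.tip_extent is the distance from the TCP to the fingertips, in mm); z points along the fingers, y is the line along which they close (so a half turn about z gives the same grasp; the last joint's range is limited). The gripper opens to 85 mm and grips with 20 to 120 N. Pads are 22 mm wide; open, the fingers measure 114 mm over their backs; the gripper's body (76 mm by 85 mm) begins 54 mm behind the grasp point. The pads swing forward as they close: fully open they stand 13 mm farther back than shut.
Start: joints at [-1.347, 0.383, 0.016, 1.37, -0.006, 1.388, -0.046], TCP at [176.752, 599.469, 253.279] pointing down, gripper open.
Joint ranges: [-2.95, 2.95], [-0.25, 2.06], [-1.52, 1.56], [0.18, 2.33], [-1.44, 4.58], [0.02, 2.06], [-3.01, 3.01]. Speed limits (rad/s): [2.39, 2.39, 3.01, 3.01, 3.14, 3.14, 3.14].

## Interface

Orientations are given as a rotation vector (axis times angle).
In Python, from station import readout, eyes, order, ctrl gives the robot as it stands. The module is installed in compiled form; this text tells all that it offers.
- The arm moves only by the shell command python3 -m pendant 'ROWS' [FORCE]. ROWS is a JSON object of lists of equal length, an entry for each row: "xyz": the shift along the tool's x, y, z normalised to -1 to 1, where 1 is 15 cm, a list of three; "yaw": the turn about the tool's z normalised to -1 to 1, where 1 is 180 degrees; "claw": the closure, from -1 (fully open) to 1 (shut). In form: {"xyz": [[dx, dy, dz], ...], "yaw": [yaw, ...], "claw": [claw, ...]}. A call has 1 to 20 rows; each row shifts and turns the commanded pose from where the row before left it, along the tool's axes as they then stand; what a row does not reach is not made up. A row lasts 1/10 s, in which the tool goes at most 50 mm and 8.59 degrees, less where a joint would pass 70% of its speed; a pose out of reach is approached as far as the arm can. A call with a number of a shift or a turn outside -1 to 1 is refused whole. A call with a gripper value outside its range is refused whole. The fingers move at their own pace and stop on an object; FORCE is the grip in N (left out, the last holds). Time passes only in rows, so rows that do not move let the fingers close. It gives the time, the measured TCP pose, the force, the opening and the grip force at its end, in the units of the state.
- readout.read_state(): the state, without advancing time (a new reading comes with each control period).
- eyes.snapshot(name): name is "scene" or "top"; returns the picture (384x512x3 uint8, red, green, blue); there is no depth.
- eyes.camera_params(name): a dict with "camera_matrix" (3x3 intrinsics, pixels), "cam_to_world" (4x4, takes a point from camera to world coordinates). Camera axes: x right, y up, looking along -z (the intrinsics and any distortion apply to the point x, -y, -z); pixel columns grow to the right and rows downward; lengths in mm; the calibration is good to about 2 mm. A picture is of the moment at which its call begins. camera_params takes no time and is no camera call.
- order.sign_off(): hands the job in; it is judged then, once.
The state is a dict: "t": time; "joint_pos": joint angles; "dq": joint speeds; "tau": joint torques, N m; "tcp_pos": TCP position; "orientation": TCP orientation; "contact_force": force on the tool from outside, world axes, zero at the start; "moment": the same for the moment, N m; "finger_gap": finger opening in mm; "finger_force": force on a finger pad.
Only numpy, scipy, OpenCV 4.12 (cv2) and the standard library are available. Lean on these libraries where they do the work, as an engineer would, in place of code of your own. Each camera call takes 0.05 s, during which the arm holds its last target. There are 200 camera calls.

## Task

Lay the silver disc flat on the steel ring die, centred over its hollow, and let go of it. Then take the largest punch (the tallest, with the widest head) out of the wooden holder, carry it over the top of the tool rail, and finish holding it upright, head down, still and centred over the disc with its tip about 1 cm above it, ready for the blow; the program ends while the gripper is still holding the punch there. The punch must never touch the disc, nothing may bump the tool rail, and the other things on the bench stay where they are.

Things in the scene. Friction and masses are not known exactly. Their poses are not given: they have to be found in the camera images.
- die: the fixed steel ring die: a round foot 72 mm across and 10 mm high, on it a column 50 mm across; its flat rim is 45 mm above the bench, with a round hollow 36 mm across and 14 mm deep in the top. Origin at the centre of its underside, z up. It stands on the other side of the rail from the holder (either may be left or right)
- disc: the silver blank: a plain flat disc 58 mm across and 6 mm thick, about 0.17 kg. Origin at the centre of its underside, z up. It starts lying centred on a fixed round wooden stump 42 mm across and 30 mm high (so that its edge overhangs by 8 mm all round), just beyond the die on the same side of the rail
- holder: the fixed wooden punch holder: a block 210 x 60 x 30 mm, origin at the centre of its underside, long axis along its x (roughly away from the robot). Three shallow round recesses, 35 mm across and 6 mm deep, lie 72 mm apart along its x axis; a punch stands head down in each, in any order
- punch: the largest punch, steel, about 0.27 kg, 120 mm tall: a round head 30 mm across at the bottom (its lowest 9 mm rounded in to a flat tip 20 mm across, its neck narrowing from 22 to 30 mm above the tip) and a round shank 16 mm across from 30 to 120 mm above the tip. Stands upright and loose in one of the recesses. Origin at the centre of the tip (lowest point), z up along the shank
- rail: the fixed tool rail: an upright wooden board 280 mm long and 14 mm thick on a foot 50 mm wide, with gravers and files held on both its faces, 125 mm high in all. Origin at the centre of its underside, long axis along its x (roughly away from the robot), between the die's side and the holder's side
- punch_square: a bystander punch: 12 mm square steel shank on a 22 mm round foot, 85 mm tall; origin at the centre of its underside
- punch_slim: a bystander punch: 10 mm round steel shank on a 22 mm round foot, 100 mm tall; origin at the centre of its underside
- hammer: a bystander: hammer lying on the bench, 220 mm long, beyond the rail
- brush: a bystander: brush lying on the bench, 160 mm long, beyond the task's things
- jar: a bystander: small closed amber jar, 40 mm across and 45 mm high, standing on the robot's side of the die; origin at its underside
- dish: a bystander: small white bowl, 64 mm across and 25 mm high, standing beyond the holder; origin at its underside
- bangle: a bystander: metal ring 66 mm across and 12 mm high, lying flat on the bench at the far left; origin at its underside
There are look-alikes about, which are no part of the job. Leave any green or yellow look-alike of the disc alone.

How it is judged (in metres and radians):
On the way, in this order (a step that is already met when the one before it is completed fails the run):
1. the disc lies flat and centred on the die, let go (horizontal distance between disc and die below 0.004 m and z of disc in the frame of die between 0.0425 and 0.0535 m and angle between the z axis of disc and the z axis of die, either way round below 0.06 rad and contact force between the fingers and disc below 0.1 N), for 0.2 s.
2. the punch passes over the top of the tool rail (z of punch in the frame of rail above 0.125 m and y of punch in the frame of rail between -0.05 and 0.05 m and x of punch in the frame of rail between -0.2 and 0.2 m), for 0.04 s.
At the end, for the whole second after the job is handed in: The disc lies flat on the die's rim within 4 mm of centred, not held; the fingers hold the punch still, within 6 degrees of upright, its tip within 6 mm sideways of the disc's centre and 4 to 18 mm above the disc's top face, not touching it (all of step 1 and horizontal distance between punch and disc below 0.006 m and z of punch in the frame of die between 0.055 and 0.069 m and angle between punch's own z axis and vertical below 0.1 rad and linear speed of punch below 0.02 m/s and contact force between the fingers and punch above 2 N and contact force between punch and disc below 0.1 N); the arm keeps its last pose, push and grip.
It fails at once if the punch touches the disc (contact force between punch and disc above 1 N).
It fails at once if something bumps the tool rail (over 2 N) (contact force between anything else and rail above 2 N).
It fails at once if a bystander is moved more than 25 mm (distance of any of punch_square, punch_slim, hammer, brush, jar, dish, bangle from where it was at the start of the episode above 0.025 m).
It also fails if it takes over 72 s, if anything falls off the work surface, if the arm or the gripper's body presses on something with over 40 N, if the wrist force passes 120 N, or if a joint passes its speed limit or range.

## Working session

There is one attempt and no reset: what is moved stays moved. The work goes in short steps, Python scripts to look and compute and a shell command to move; the robot and the scene stay as the last step left them, time stands still between calls to the robot, and variables do not carry over. Pictures are saved under pics/ and viewed, at most 12 in all, crops included, and the job is handed in when it is done.

```bash
mkdir -p pics; python3 - <<'E'
from station import readout, eyes, order, ctrl
import cv2, numpy as np
s=readout.read_state(); print(s, ctrl.tip_extent)
for n in("scene","top"):
    im=eyes.snapshot(n); cv2.imwrite(f"pics/{n}0.png",im[:,:,::-1]); p=eyes.camera_params(n); print(n,p)
    cv2.imwrite(f"pics/{n}0b.png",cv2.resize(im[:,:,::-1],(800,600),interpolation=cv2.INTER_CUBIC))
E
```

```text
{'t': 0.0, 'joint_pos': array([-1.34691726,  0.38425256,  0.01633359,  1.37117088, -0.00629535,
        1.38819062, -0.04650335]), 'dq': array([ 0.00029758,  0.00057687, -0.00085699,  0.00223108,  0.00053925,
        0.00152922, -0.00055871]), 'tau': array([ 3.87515520e-04, -6.27615666e+01,  8.44599567e-01, -3.71817076e+01,
        1.67365005e-02,  1.45695996e-02, -3.04051909e-06]), 'tcp_pos': array([176.60315467, 599.04616265, 252.2619518 ]), 'orientation': array([-4.48739357e-01, -3.10911872e+00,  3.07215549e-03]), 'contact_force': array([-0.57284519,  0.08591726,  0.31159657]), 'moment': array([-0.0484412 , -0.02022463,  0.00762274]), 'finger_force': 0.0, 'finger_gap': 85.40784467586124} 22.0
scene {'camera_matrix': array([[469.96921211,   0.        , 252.50672931],
       [  0.        , 469.96921211, 192.08475766],
       [  0.        ,   0.        ,   1.        ]]), 'cam_to_world': array([[-1.93914489e-01, -5.31594319e-01,  8.24502669e-01,
         1.42888275e+03],
       [ 9.80766752e-01, -1.24088099e-01,  1.50660949e-01,
         1.81070455e+02],
       [ 2.22204637e-02,  8.37860146e-01,  5.45432514e-01,
         6.16194935e+02],
       [ 0.00000000e+00,  0.00000000e+00,  0.00000000e+00,
         1.00000000e+00]])}
top {'camera_matrix': array([[414.82788004,   0.        , 261.87132306],
       [  0.        , 414.82788004, 189.02248324],
       [  0.        ,   0.        ,   1.        ]]), 'cam_to_world': array([[-2.64544169e-02,  9.84424638e-01, -1.73805340e-01,
         3.78246004e+02],
       [-9.99482220e-01, -2.92326731e-02, -1.34440302e-02,
         2.54037074e+01],
       [-1.83154292e-02,  1.73359693e-01,  9.84688256e-01,
         1.14806205e+03],
       [ 0.00000000e+00,  0.00000000e+00,  0.00000000e+00,
         1.00000000e+00]])}
```

View pics/top0b.png

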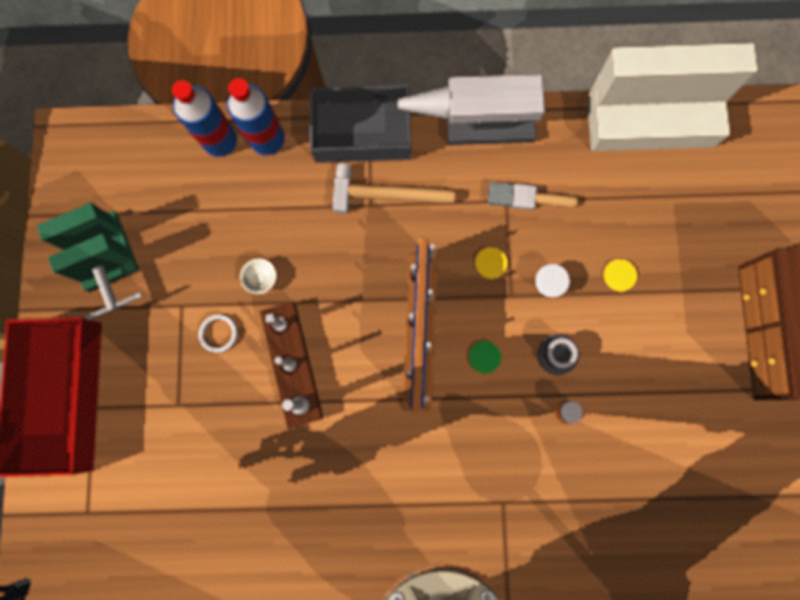

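View pics/scene0b.png

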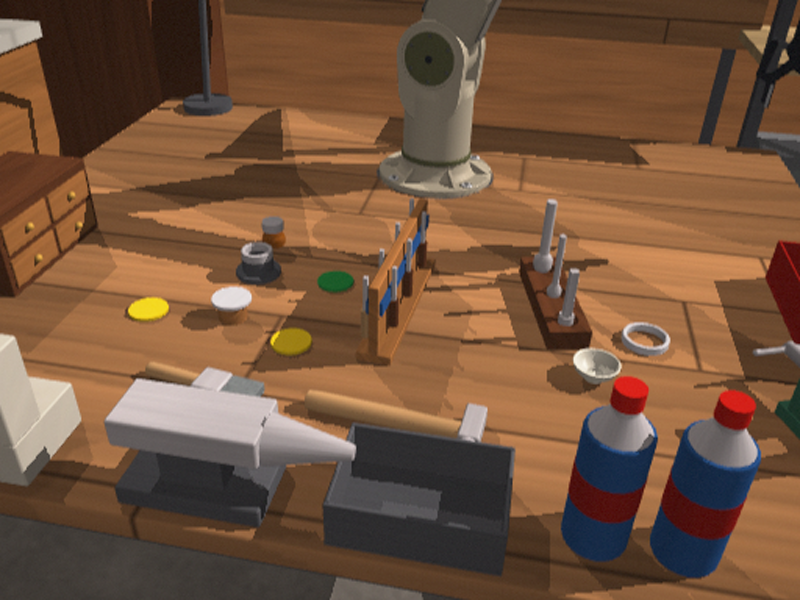

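Top view (800x600): disc (552,281), die (558,353), jar (571,411), rail x≈420, and holder from (285,310) to (305,420). The tallest punch is the one nearest the robot, about (296,405) here and at (548,205–265) in the scene view. The yellow and green discs are decoys. Next I'll magnify the key regions.

```bash
cat > h.py <<'E'
import numpy as np, cv2
from scipy.spatial.transform import Rotation as R
from station import readout, eyes, order, ctrl
def ray(n,uv):
    p=eyes.camera_params(n);K=p["camera_matrix"];T=p["cam_to_world"]
    d=np.linalg.inv(K)@[uv[0],uv[1],1];d=T[:3,:3]@(d*[1,-1,-1]);return T[:3,3],d/np.linalg.norm(d)
def onz(n,uv,z):
    o,d=ray(n,uv);return o+d*(z-o[2])/d[2]
def tri(a,b):
    """a=pixel in scene, b=pixel in top -> point, gap"""
    (o,d),(p,e)=ray("scene",a),ray("top",b)
    s=np.linalg.lstsq(np.c_[d,-e],p-o,rcond=None)[0];x,y=o+s[0]*d,p+s[1]*e
    return (x+y)/2,np.linalg.norm(x-y)
def blob(im,mask,near,box=30):
    """largest blob in mask near pixel: ellipse of its hull (centre, axes, angle), area"""
    m=np.zeros(mask.shape,np.uint8);u,v=map(int,near)
    m[v-box:v+box,u-box:u+box]=mask[v-box:v+box,u-box:u+box]
    cs,_=cv2.findContours(m.astype(np.uint8),cv2.RETR_EXTERNAL,cv2.CHAIN_APPROX_NONE)
    c=max(cs,key=cv2.contourArea);return cv2.fitEllipse(cv2.convexHull(c)),cv2.contourArea(c)
def proj(n,P):
    p=eyes.camera_params(n);T=p["cam_to_world"];q=T[:3,:3].T@(np.array(P)-T[:3,3]);q=p["camera_matrix"]@(q*[1,-1,-1]);return q[:2]/q[2]
def delta(target,s=None):
    """shift to world target (TCP), in tool units"""
    s=s or readout.read_state();return np.round(R.from_rotvec(s["orientation"]).inv().apply(np.array(target)-s["tcp_pos"])/150,4)
E
python3 - <<'E'
from h import *
t=cv2.imread("pics/top0.png");s=cv2.imread("pics/scene0.png")
for n,im,uv in(("scene",s,(148,191)),("top",t,(353,180))):
    hsv=cv2.cvtColor(im,cv2.COLOR_BGR2HSV);m=((hsv[...,1]<60)&(hsv[...,2]>150)).astype(np.uint8)
    e=blob(im,m,uv,18);print(n,e,onz(n,e[0][0],36),onz(n,e[0][0],33))
def crop(im,x,y,w,h,f):return cv2.resize(im[y:y+h,x:x+w],(w*f,h*f),interpolation=cv2.INTER_NEAREST)
# each 50x37 px at x8 = 400x296
o=np.vstack([np.hstack([crop(t,333,208,50,37,8),crop(s,140,148,50,37,8)]),np.hstack([crop(t,165,238,50,37,8),crop(s,325,125,50,37,8)])])
cv2.imwrite("pics/crops.png",o)
E
```

```text
scene (((148.02455139160156, 190.29519653320312), (14.50942325592041, 25.867361068725586), 89.07940673828125), 263.5) [ 598.2008955  -210.37741666   36.        ] [ 593.90570884 -212.40146675   33.        ]
top (((353.17559814453125, 179.25331115722656), (20.93524169921875, 21.818567276000977), 92.54550170898438), 337.0) [ 594.15123422 -208.64690181   36.        ] [ 594.73367986 -209.27829807   33.        ]
```

View pics/crops.png

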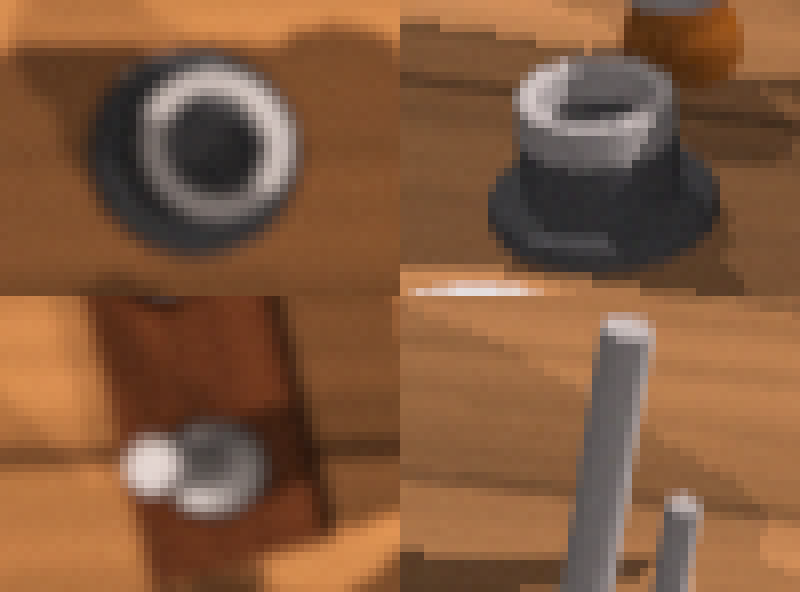

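Crops: in the top view the die rim is centred near (359.9,225.2), and in the scene view near (164.1,159.6). The punch's top end is at about (183.4,259.0) top and (353.1,128.5) scene, with its head to the right of that in the top view.

```bash
python3 - <<'E'
from h import *
print("die",tri((164.1,159.6),(359.9,225.2)),onz("top",(359.9,225.2),45),onz("scene",(164.1,159.6),45))
print("disc",tri((148.0,190.3),(353.2,179.25)))
print("punch top",tri((353.1,128.5),(183.4,259)),onz("top",(183.4,259),144),onz("scene",(353.1,128.5),144))
for uv in ((268,155),(263,258)): print("rail end",onz("top",uv,125))
for y,x in((320,277),(404,296)): print(onz("top",(x*.64-.2,y*.64-.2),125))
s=readout.read_state();r=R.from_rotvec(s["orientation"]);print(r.as_matrix().round(3))
print(delta((594.3,-209.3,130)))
E
```

```text
die (array([ 468.43979342, -217.97338768,   43.52525021]), np.float64(2.3535691350707117)) [ 467.99644781 -216.4857497    45.        ] [ 470.76727348 -218.23478095   45.        ]
disc (array([ 595.02923132, -210.51856402,   33.67988072]), np.float64(2.6764574632470772))
punch top (array([390.99339167, 229.79258359, 143.72699673]), np.float64(3.521440356337821)) [390.91174425 231.53199647 144.        ] [392.44939652 228.00733516 144.        ]
rail end [646.09744332  21.48332317 125.        ]
rail end [388.38349958  41.13516408 125.        ]
[525.62115256 252.13210664 125.        ]
[392.31219159 221.14257383 125.        ]
[[-0.959  0.283 -0.   ]
 [ 0.283  0.959 -0.002]
 [-0.    -0.002 -1.   ]]
[-4.195  -4.3801  0.8235]
```

```bash
python3 -m pendant '{"xyz":[[-0.1,-0.05,0],[-0.2,-0.1,0],[-0.2,-0.1,0],[-0.2,-0.1,0],[-0.2,-0.1,0],[-0.2,-0.1,0],[-0.2,-0.1,0],[-0.2,-0.1,0],[-0.2,-0.1,0],[-0.2,-0.1,0],[-0.2,-0.1,0],[-0.2,-0.1,0],[-0.2,-0.1,0],[-0.13,-0.05,0],[0,0,0]],"yaw":[0,0,0,0,0,0,0,0,0,0,0,0,0,0,0],"claw":[-1,-1,-1,-1,-1,-1,-1,-1,-1,-1,-1,-1,-1,-1,-1]}' 30
python3 -m pendant '{"xyz":[[-0.05,-0.1,0],[-0.09,-0.17,0],[-0.09,-0.17,0],[-0.09,-0.17,0],[-0.09,-0.17,0],[-0.09,-0.17,0],[-0.09,-0.17,0],[-0.09,-0.17,0],[-0.09,-0.17,0],[-0.09,-0.17,0],[-0.09,-0.17,0],[-0.09,-0.17,0],[-0.09,-0.17,0],[-0.09,-0.17,0],[-0.09,-0.17,0],[-0.09,-0.17,0],[-0.09,-0.17,0],[-0.09,-0.17,0],[-0.07,-0.13,0],[0,0,0]],"yaw":[0,0,0,0,0,0,0,0,0,0,0,0,0,0,0,0,0,0,0,0],"claw":[-1,-1,-1,-1,-1,-1,-1,-1,-1,-1,-1,-1,-1,-1,-1,-1,-1,-1,-1,-1]}'
python3 -c "
from h import *
s=readout.read_state();print(s['tcp_pos'],s['orientation'],s['joint_pos'].round(2));print(delta((594.8,-209.8,100)))"
```

```text
t: 1.6
tcp_pos: [503.0, 295.7, 253.1]
orientation: [0.46, 3.106, -0.003]
contact_force: [0.5, 0.6, 0.4]
finger_gap: 85.8
finger_force: 0.0
t: 3.6
tcp_pos: [603.3, -222.2, 253.1]
orientation: [-0.456, -3.107, 0.003]
contact_force: [-0.8, -0.6, 0.1]
finger_gap: 85.3
finger_force: 0.0
[ 603.3295939  -222.24373608  253.05355819] [-4.55812778e-01 -3.10748704e+00  2.82464027e-03] [-0.06  0.46  0.53  1.33 -0.22  1.41  1.74]
[0.0777 0.0651 1.0203]
```

```bash
python3 -m pendant '{"xyz":[[0.039,0.033,0.1],[0.039,0.032,0.15],[0,0,0.2],[0,0,0.2],[0,0,0.2],[0,0,0.2],[0,0,0.15],[0,0,0.12],[0,0,0.08],[0,0,0.05],[0,0,0.023],[0,0,0]],"yaw":[0,0,0,0,0,0,0,0,0,0,0,0],"claw":[-1,-1,-1,-1,-1,-1,-1,-1,-1,-1,-1,-1]}'
python3 - <<'E'
from h import *
s=readout.read_state();print(s['tcp_pos'],s['orientation'])
t=eyes.snapshot("top")[:,:,::-1];c=eyes.snapshot("scene")[:,:,::-1]
a=cv2.resize(t[150:230,310:390],(400,400));b=cv2.resize(c[150:230,110:190],(400,400));cv2.imwrite("pics/p1.png",np.hstack([a,b]))
E
```

```text
t: 4.8
tcp_pos: [596.7, -205.3, 32.6]
orientation: [0.449, 3.109, 0.0]
contact_force: [0.5, 0.4, 0.3]
finger_gap: 85.2
finger_force: 0.0
[ 596.65482484 -205.30236747   32.59516861] [4.48511049e-01 3.10913589e+00 1.86810683e-05]
```

View pics/p1.png

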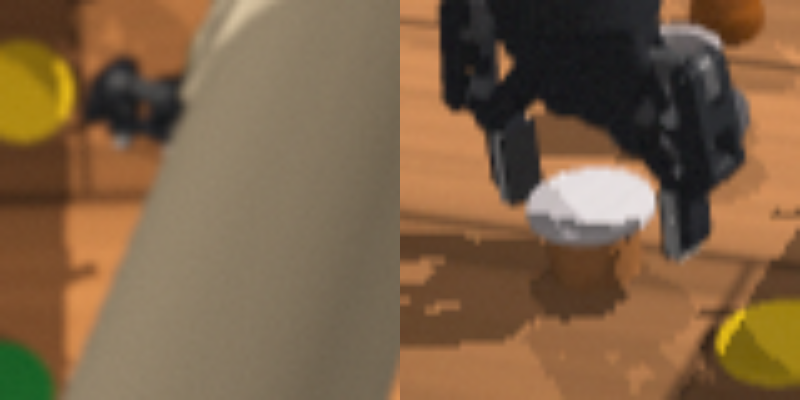

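The scene view shows the fingers straddling the disc at pad height, with the disc closer to the -y finger. That agrees with the TCP being about 4.5 mm off. I'll correct it, then close.

```bash
python3 -m pendant '{"xyz":[[0.004,-0.016,0],[0,-0.016,0],[0,0,0],[0,0,0],[0,0,0],[0,0,0],[0,0,0],[0,0,0],[0,0,0],[0,0,0],[0,0,0],[0,0,0],[0,0,0],[0,0,0]],"yaw":[0,0,0,0,0,0,0,0,0,0,0,0,0,0],"claw":[-1,-1,-1,-1,-0.5,0,0.2,0.4,0.6,0.8,0.8,0.8,0.8,0.8]}' 30
```

```text
t: 6.3
tcp_pos: [594.7, -209.7, 32.6]
orientation: [0.449, 3.109, 0.0]
contact_force: [-2.1, 2.1, 4.4]
finger_gap: 56.4
finger_force: 31.6
```

```bash
python3 -m pendant '{"xyz":[[0,0,-0.03],[0,0,-0.06],[0,0,-0.1],[0,0,-0.1],[0,0,-0.1],[0,0,-0.06],[0,0,0],[0,0,0],[0,0,0],[0,0,0]],"yaw":[0,0,0,0,0,0,0,0,0,0],"claw":[0.8,0.8,0.8,0.8,0.8,0.8,0.8,0.8,0.8,0.8]}'
python3 - <<'E'
from h import *
s=readout.read_state();print(s['tcp_pos'],s['orientation'],s['finger_gap'])
print("to die",delta(s['tcp_pos']+[-126.4,-7.6,0]))
c=eyes.snapshot("scene")[:,:,::-1];cv2.imwrite("pics/s2raw.png",c)
P=proj("scene",s['tcp_pos']);print(P)
u,v=P.astype(int);cv2.imwrite("pics/p2.png",cv2.resize(c[v-37:v+38,u-50:u+50],(800,600)))
E
```

```text
t: 7.3
tcp_pos: [594.1, -209.6, 98.9]
orientation: [-0.449, -3.108, -0.0]
contact_force: [0.3, 0.2, -1.8]
finger_gap: 56.6
finger_force: 32.2
[ 594.1274576  -209.61009322   98.94492449] [-4.48597181e-01 -3.10778116e+00 -1.16269241e-04] 56.592673820984814
to die [ 0.7939 -0.2869  0.0013]
[146.21153711 165.21434827]
```

View pics/p2.png

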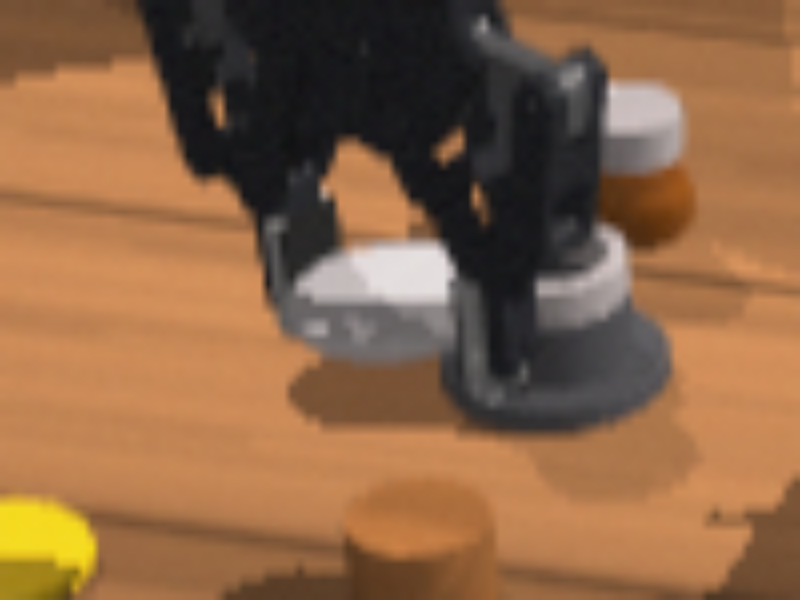

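The disc is held level: its face ratio matches the ~29° viewing elevation. The stump is bare, and the die sits behind the gripper. Moving over the die.

```bash
python3 -m pendant '{"xyz":[[0.04,-0.015,0],[0.08,-0.029,0],[0.12,-0.043,0],[0.14,-0.05,0],[0.14,-0.05,0],[0.12,-0.043,0],[0.08,-0.029,0],[0.054,-0.018,0],[0.02,-0.01,0],[0,0,0],[0,0,0],[0,0,0],[0,0,0]],"yaw":[0,0,0,0,0,0,0,0,0,0,0,0,0],"claw":[0.8,0.8,0.8,0.8,0.8,0.8,0.8,0.8,0.8,0.8,0.8,0.8,0.8]}'
python3 - <<'E'
from h import *
s=readout.read_state();print(s['tcp_pos'],s['orientation'],s['finger_gap'])
print(delta([468.3,-217.2,60]))
c=eyes.snapshot("scene")[:,:,::-1];t=eyes.snapshot("top")[:,:,::-1]
u,v=proj("scene",s['tcp_pos']).astype(int);w,x=proj("top",s['tcp_pos']).astype(int)
cv2.imwrite("pics/p3.png",np.hstack([cv2.resize(c[v-30:v+45,u-25:u+25],(400,600)),cv2.resize(t[x-37:x+38,w-25:w+25],(400,600))]));print(u,v,w,x)
E
```

```text
t: 8.65
tcp_pos: [468.6, -217.3, 99.8]
orientation: [-0.448, -3.109, 0.0]
contact_force: [0.3, 0.3, -1.5]
finger_gap: 56.5
finger_force: 32.2
[ 468.61349123 -217.33314166   99.75437619] [-4.48113693e-01 -3.10936759e+00  3.84612780e-04] 56.54515539736366
[0.0022 0.0003 0.265 ]
162 139 364 223
```

View pics/p3.png

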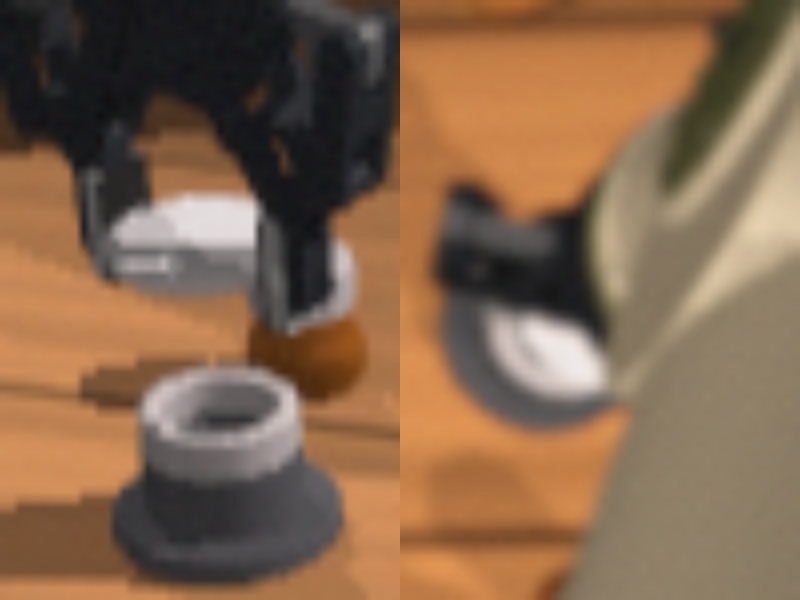

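The disc hangs level above the die rim, with the rim centred at (220,408) in the crop. Lowering onto it.

```bash
python3 -m pendant '{"xyz":[[0.002,0,0.03],[0,0,0.06],[0,0,0.08],[0,0,0.08],[0,0,0.04],[0,0,0.025],[0,0,0.01],[0,0,0.01],[0,0,0],[0,0,0],[0,0,0]],"yaw":[0,0,0,0,0,0,0,0,0,0,0],"claw":[0.8,0.8,0.8,0.8,0.8,0.8,0.8,0.8,0.8,0.8,0.8]}'
python3 -m pendant '{"xyz":[[0,0,0.005],[0,0,0],[0,0,0],[0,0,0]],"yaw":[0,0,0,0],"claw":[0.8,0.8,0.8,0.8]}'
```

```text
t: 9.85
tcp_pos: [468.1, -217.4, 49.9]
orientation: [0.449, 3.109, -0.0]
contact_force: [0.2, -0.6, -1.8]
finger_gap: 56.5
finger_force: 32.2
t: 10.25
tcp_pos: [467.9, -217.4, 48.9]
orientation: [0.449, 3.109, -0.0]
contact_force: [-0.7, -0.0, -0.7]
finger_gap: 56.4
finger_force: 32.2
```

```bash
python3 -m pendant '{"xyz":[[0,0,0.004],[0,0,0],[0,0,0.003],[0,0,0],[0,0,0]],"yaw":[0,0,0,0,0],"claw":[0.8,0.8,0.8,0.8,0.8]}'
python3 - <<'E'
from h import *
c=eyes.snapshot("scene")[:,:,::-1];cv2.imwrite("pics/s4raw.png",c)
cv2.imwrite("pics/p4.png",cv2.resize(c[130:190,125:205],(800,600),interpolation=cv2.INTER_CUBIC))
for P in((468.3,-217.2,48),(468.3,-217.2,45),(468.3,-217.2,51)):print((proj("scene",P)-[125,130])*10)
E
```

```text
t: 10.75
tcp_pos: [467.9, -217.4, 47.8]
orientation: [-0.449, -3.109, 0.0]
contact_force: [1.0, -0.8, -1.6]
finger_gap: 56.7
finger_force: 32.2
[397.49394522 281.11512217]
[398.45881837 291.74543716]
[396.52635064 270.45482422]
```

View pics/p4.png

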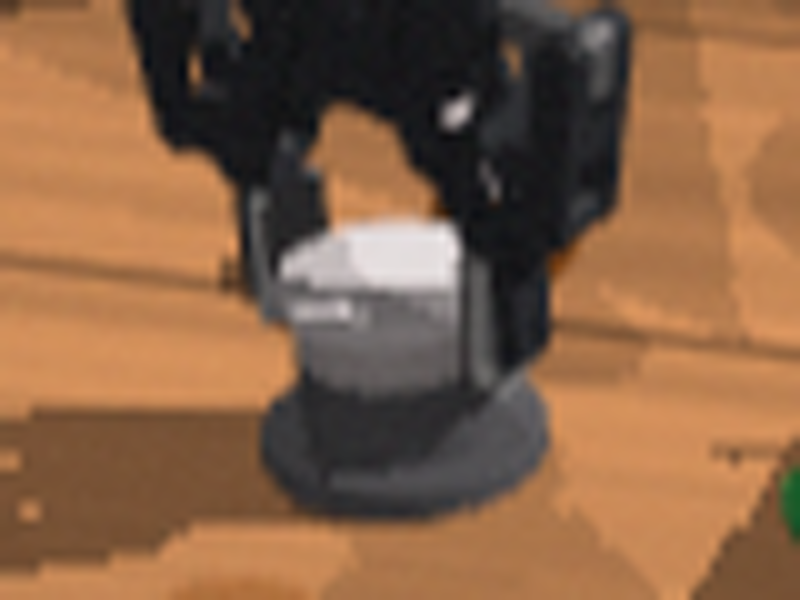

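The disc is at the rim, but the force reading still shows its weight on the gripper. Lowering a little further.

```bash
python3 -m pendant '{"xyz":[[0,0,0.005],[0,0,0],[0,0,0],[0,0,0]],"yaw":[0,0,0,0],"claw":[0.8,0.8,0.8,0.8]}'
python3 -m pendant '{"xyz":[[0,0,0.004],[0,0,0],[0,0,0],[0,0,0]],"yaw":[0,0,0,0],"claw":[0.8,0.8,0.8,0.8]}'
```

```text
t: 11.2
tcp_pos: [468.0, -217.4, 47.5]
orientation: [0.449, 3.109, 0.0]
contact_force: [-2.9, 1.3, 5.3]
finger_gap: 56.6
finger_force: 32.6
t: 11.6
tcp_pos: [468.0, -217.4, 47.4]
orientation: [0.449, 3.109, 0.001]
contact_force: [-4.1, 3.5, 12.0]
finger_gap: 56.5
finger_force: 33.1
```

```bash
python3 -m pendant '{"xyz":[[0,0,-0.004],[0,0,0],[0,0,0],[0,0,0],[0,0,0],[0,0,0],[0,0,0],[0,0,0],[0,0,0],[0,0,0],[0,0,0],[0,0,0]],"yaw":[0,0,0,0,0,0,0,0,0,0,0,0],"claw":[0.8,0.8,0.6,0.4,0.2,0,-0.3,-0.6,-1,-1,-1,-1]}' 20
python3 -m pendant '{"xyz":[[0,0,-0.03],[0,0,-0.08],[0,0,-0.15],[0,0,-0.2],[0,0,-0.2],[0,0,-0.2],[0,0,-0.2],[0,0,-0.15],[0,0,-0.1],[0,0,-0.04],[0,0,0],[0,0,0]],"yaw":[0,0,0,0,0,0,0,0,0,0,0,0],"claw":[-1,-1,-1,-1,-1,-1,-1,-1,-1,-1,-1,-1]}'
python3 -c "
from h import *
s=readout.read_state();print(s['tcp_pos'],s['joint_pos'].round(2),delta((391.5,229.8,250)))"
```

```text
t: 12.8
tcp_pos: [467.9, -217.3, 47.0]
orientation: [-0.449, -3.109, 0.0]
contact_force: [-0.3, -0.7, -0.5]
finger_gap: 85.6
finger_force: 0.0
t: 14.0
tcp_pos: [467.5, -217.2, 249.0]
orientation: [-0.449, -3.108, -0.0]
contact_force: [-0.6, -0.7, -0.3]
finger_gap: 85.6
finger_force: 0.0
[ 467.53717906 -217.19660363  248.98907461] [-0.12  0.16  0.56  1.69 -0.09  1.32  1.74] [ 1.3292  2.7149 -0.0056]
```

```bash
python3 -m pendant '{"xyz":[[0.03,0.1,0],[0.03,0.15,0],[0.04,0.2,0],[0.05,0.2,0],[0.05,0.2,0],[0.06,0.2,0],[0.07,0.2,0],[0.1,0.18,0],[0.13,0.18,0],[0.14,0.18,0],[0.14,0.18,0],[0.14,0.18,0],[0.14,0.18,0],[0.1,0.15,0],[0.07,0.15,0],[0.04,0.15,0],[0,0.08,0],[0,0.035,0],[0,0,0],[0,0,0]],"yaw":[0,0,0,0,0,0,0,0,0,0,0,0,0,0,0,0,0,0,0,0],"claw":[-1,-1,-1,-1,-1,-1,-1,-1,-1,-1,-1,-1,-1,-1,-1,-1,-1,-1,-1,-1]}'
python3 - <<'E'
from h import *
s=readout.read_state();print(s['tcp_pos'],s['joint_pos'].round(2),delta((391.5,229.8,250)))
t=eyes.snapshot("top")[:,:,::-1].copy();c=eyes.snapshot("scene")[:,:,::-1].copy();cv2.imwrite("pics/t5.png",t);cv2.imwrite("pics/s5.png",c)
for n,im,uv in(("scene",c,(164,158)),("top",t,(360,225))):
    hsv=cv2.cvtColor(im,cv2.COLOR_BGR2HSV);m=((hsv[...,1]<60)&(hsv[...,2]>150)).astype(np.uint8)
    e=blob(im,m,uv,18);print(n,e,onz(n,e[0][0],51),onz(n,e[0][0],49))
def crop(im,x,y,w,h,f):return cv2.resize(im[y:y+h,x:x+w],(w*f,h*f),interpolation=cv2.INTER_NEAREST)
cv2.imwrite("pics/p5.png",np.vstack([np.hstack([crop(t,333,208,50,37,8),crop(c,140,148,50,37,8)]),np.hstack([cv2.resize(t[208:308,130:230],(400,300)),cv2.resize(c[85:185,300:400],(400,300))])]))
E
```

```text
t: 16.0
tcp_pos: [399.7, 254.4, 249.2]
orientation: [-0.451, -3.109, 0.001]
contact_force: [0.0, -0.5, 0.1]
finger_gap: 85.4
finger_force: 0.0
[399.74592992 254.37165599 249.21531477] [-0.7   0.06  0.07  1.78 -0.    1.31  0.65] [ 0.0061 -0.1727 -0.0051]
scene (((164.58860778808594, 158.56924438476562), (14.61065673828125, 23.996469497680664), 99.66144561767578), 215.0) [ 475.65237207 -214.67874982   51.        ] [ 472.27926904 -216.0791488    49.        ]
top (((360.0719299316406, 225.0242919921875), (22.313440322875977, 22.74853515625), 132.13604736328125), 377.0) [ 467.95772153 -215.65193093   51.        ] [ 468.12127056 -216.09138764   49.        ]
```

View pics/p5.png

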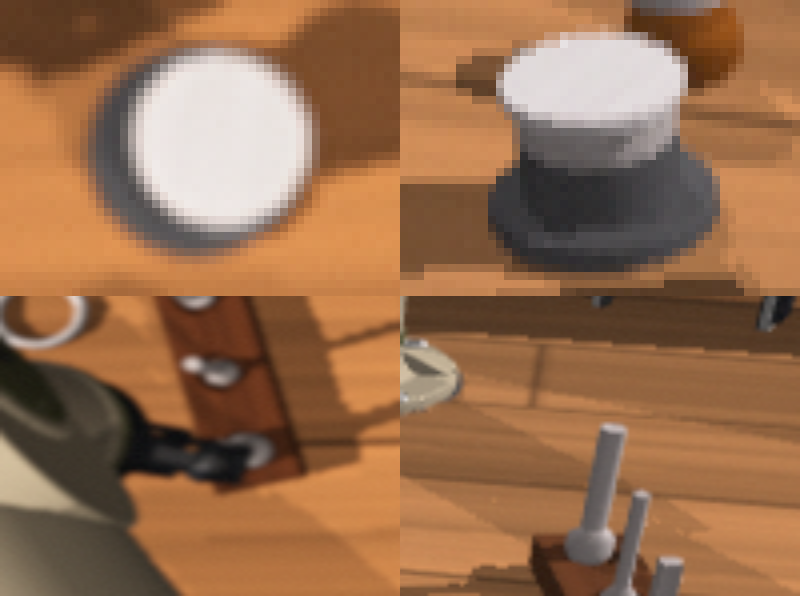

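The disc is flat and centred on the die: top-view centres are (360.1,225.0) for the disc and (359.9,225.2) for the rim, and the overhang is even in the scene view. The gripper is near the largest punch, whose top is at about (610,428) in the lower-right crop. Aligning over it.

```bash
python3 -m pendant '{"xyz":[[0,-0.05,0.02],[0.006,-0.07,0.06],[0,-0.053,0.1],[0,0,0.12],[0,0,0.1],[0,0,0.06],[0,0,0],[0,0,0],[0,0,0],[0,0,0]],"yaw":[0,0,0,0,0,0,0,0,0,0],"claw":[-1,-1,-1,-1,-1,-1,-1,-1,-1,-1]}'
python3 - <<'E'
from h import *
s=readout.read_state();print(s['tcp_pos'],delta((391.7,229.8,105)))
c=eyes.snapshot("scene")[:,:,::-1].copy()
cv2.imwrite("pics/p6.png",cv2.resize(c[85:185,300:400],(600,600)))
E
```

```text
t: 17.1
tcp_pos: [391.6, 231.2, 181.3]
orientation: [0.449, 3.108, 0.001]
contact_force: [-0.6, 0.4, 0.6]
finger_gap: 85.1
finger_force: 0.0
[391.56675224 231.18399001 181.2561037 ] [-0.0031 -0.0091  0.5084]
```

View pics/p6.png

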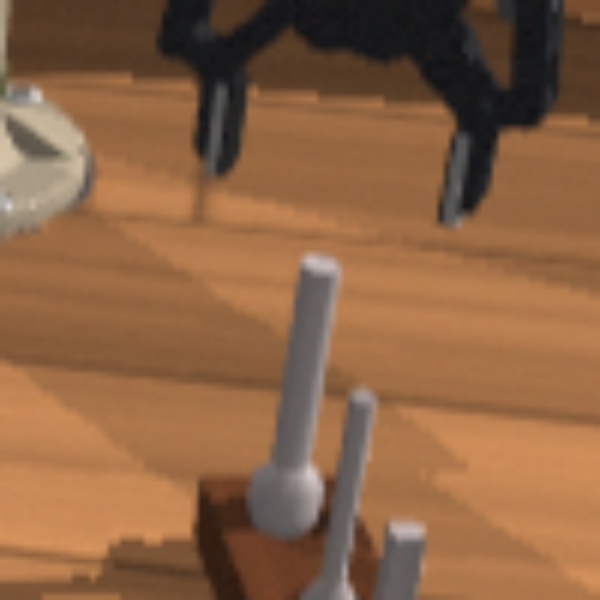

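Fingers straddle the shank evenly: tips at (215,170) and (450,220), shank top at (320,262). Descending and gripping.

```bash
python3 -m pendant '{"xyz":[[-0.003,-0.009,0.03],[0,0,0.07],[0,0,0.1],[0,0,0.1],[0,0,0.1],[0,0,0.07],[0,0,0.037],[0,0,0],[0,0,0]],"yaw":[0,0,0,0,0,0,0,0,0],"claw":[-1,-1,-1,-1,-1,-1,-1,-1,-1]}'
python3 -m pendant '{"xyz":[[0,0,0],[0,0,0],[0,0,0],[0,0,0],[0,0,0],[0,0,0],[0,0,0],[0,0,0],[0,0,0],[0,0,0],[0,0,0],[0,0,0],[0,0,0],[0,0,0],[0,0,0],[0,0,0]],"yaw":[0,0,0,0,0,0,0,0,0,0,0,0,0,0,0,0],"claw":[-0.6,-0.2,0,0.1,0.2,0.3,0.4,0.5,0.6,0.7,0.8,0.9,1,1,1,1]}' 50
```

```text
t: 18.05
tcp_pos: [391.5, 229.7, 104.8]
orientation: [0.449, 3.109, 0.0]
contact_force: [-0.1, 0.5, 0.1]
finger_gap: 85.4
finger_force: 0.0
t: 19.65
tcp_pos: [391.3, 229.8, 104.6]
orientation: [0.449, 3.109, 0.0]
contact_force: [1.0, 2.2, 1.7]
finger_gap: 14.7
finger_force: 48.9
```

```bash
python3 -m pendant '{"xyz":[[0,0,-0.02],[0,0,-0.04],[0,0,-0.06],[0,0,-0.1],[0,0,-0.13],[0,0,-0.15],[0,0,-0.15],[0,0,-0.15],[0,0,-0.1],[0,0,-0.06],[0,0,-0.04],[0,0,0],[0,0,0],[0,0,0]],"yaw":[0,0,0,0,0,0,0,0,0,0,0,0,0,0],"claw":[1,1,1,1,1,1,1,1,1,1,1,1,1,1]}'
python3 - <<'E'
from h import *
s=readout.read_state();print(s['tcp_pos'],s['finger_gap'],delta((480,0,255)))
T=s['tcp_pos'];c=eyes.snapshot("scene")[:,:,::-1].copy();cv2.imwrite("pics/s7.png",c)
u,v=proj("scene",T-[0,0,40]).astype(int)
for z in(0,15,50,80.6):print(z,(proj("scene",T-[0,0,z])-[u-40,v-40])*7.5)
cv2.imwrite("pics/p7.png",cv2.resize(c[v-40:v+40,u-40:u+40],(600,600)))
E
```

```text
t: 21.05
tcp_pos: [390.9, 229.3, 253.6]
orientation: [-0.449, -3.108, 0.002]
contact_force: [-0.2, 0.3, -3.6]
finger_gap: 14.9
finger_force: 48.9
[390.85839572 229.2755176  253.5944557 ] 14.887791737691062 [-1.0023 -1.2981 -0.0086]
0 [326.4742521  175.37887593]
15 [319.07462141 223.71145487]
50 [302.24738798 333.6228305 ]
80.6 [288.01836359 426.56333985]
```

View pics/p7.png

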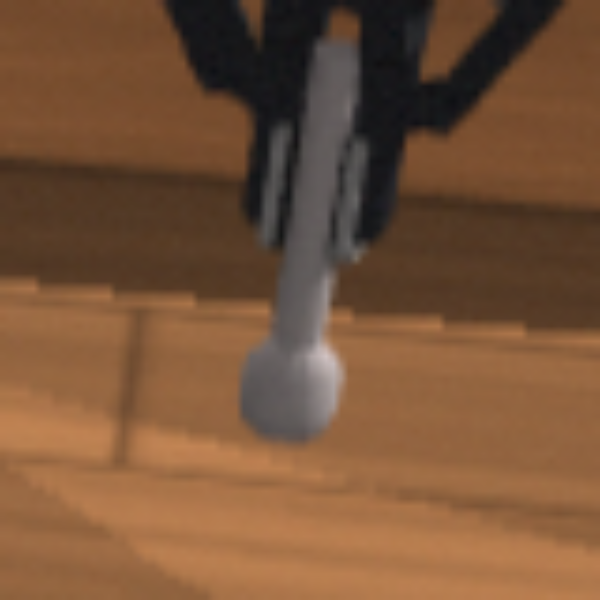

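The punch hangs upright: its shank and head (292,390) lie on the predicted axis. Carrying it over the rail with the tip at about 173 mm.

```bash
python3 -m pendant '{"xyz":[[-0.03,-0.03,0],[-0.06,-0.07,0],[-0.1,-0.11,0],[-0.13,-0.15,0],[-0.15,-0.17,0],[-0.15,-0.18,0],[-0.14,-0.18,0],[-0.12,-0.18,0],[-0.09,-0.18,0],[-0.07,-0.18,0],[-0.05,-0.18,0],[-0.04,-0.18,0],[-0.04,-0.18,0],[-0.04,-0.18,0],[-0.04,-0.18,0],[-0.03,-0.15,0],[-0.03,-0.11,0],[-0.02,-0.07,0],[-0.01,-0.03,0],[0,0,0]],"yaw":[0,0,0,0,0,0,0,0,0,0,0,0,0,0,0,0,0,0,0,0],"claw":[1,1,1,1,1,1,1,1,1,1,1,1,1,1,1,1,1,1,1,1]}'
python3 -m pendant '{"xyz":[[0,0,0],[0,0,0],[0,0,0],[0,0,0]],"yaw":[0,0,0,0],"claw":[1,1,1,1]}'
python3 -c "
from h import *
s=readout.read_state();print(s['tcp_pos'],delta((468,-217.3,170)))"
```

```text
t: 23.1
tcp_pos: [469.9, -214.5, 254.3]
orientation: [-0.45, -3.109, 0.0]
contact_force: [-0.3, -0.4, -3.4]
finger_gap: 14.7
finger_force: 48.8
t: 23.5
tcp_pos: [470.0, -213.8, 254.5]
orientation: [0.448, 3.11, 0.0]
contact_force: [0.5, -0.2, -3.6]
finger_gap: 14.8
finger_force: 48.8
[ 470.01903434 -213.84980982  254.51707009] [ 0.0064 -0.0259  0.5634]
```

```bash
python3 -m pendant '{"xyz":[[0.006,-0.026,0.03],[0,0,0.07],[0,0,0.1],[0,0,0.1],[0,0,0.1],[0,0,0.08],[0,0,0.05],[0,0,0.03],[0,0,0],[0,0,0],[0,0,0],[0,0,0]],"yaw":[0,0,0,0,0,0,0,0,0,0,0,0],"claw":[1,1,1,1,1,1,1,1,1,1,1,1]}'
python3 - <<'E'
from h import *
s=readout.read_state();print(s['tcp_pos'],delta((468,-217.3,142.8)))
T=s['tcp_pos'];c=eyes.snapshot("scene")[:,:,::-1].copy()
x,y=125,105
for z in(40,80.6,119.5):print(z,(proj("scene",T-[0,0,z])-[x,y])*10)
cv2.imwrite("pics/p8.png",cv2.resize(c[y:y+60,x:x+80],(800,600),interpolation=cv2.INTER_CUBIC))
E
```

```text
t: 24.7
tcp_pos: [468.2, -217.9, 171.0]
orientation: [0.449, 3.109, -0.0]
contact_force: [-0.2, 0.3, -3.5]
finger_gap: 14.8
finger_force: 48.8
[ 468.22330177 -217.91050208  170.98155262] [0.0027 0.0035 0.1879]
40 [366.95247261 224.28202349]
80.6 [380.88605514 377.21623175]
119.5 [393.73725226 518.27023935]
```

View pics/p8.png

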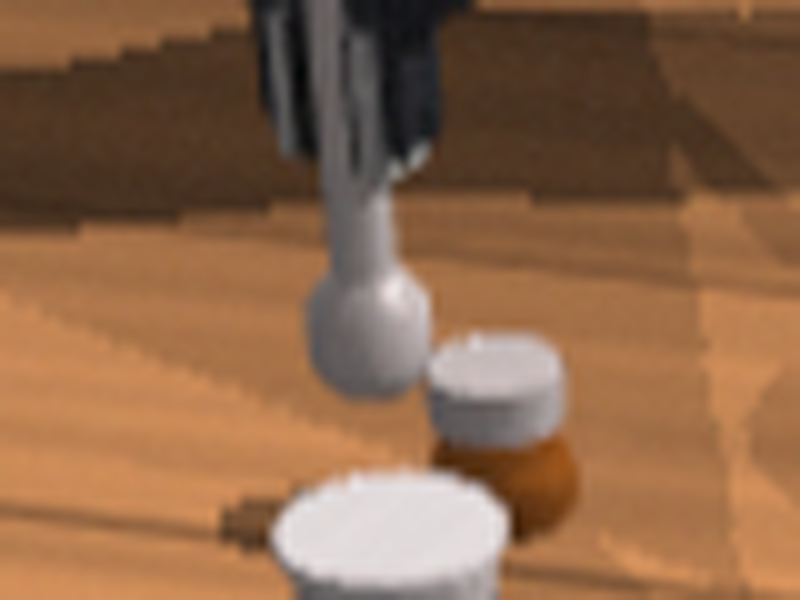

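The punch is upright above the disc: head at (368,330), disc top centre at (391,528) in the crop, which fits the projected axis to about 1 mm. Final small correction and descent to an 11 mm gap.

```bash
python3 -m pendant '{"xyz":[[0,0.007,0.02],[0,0,0.04],[0,0,0.05],[0,0,0.04],[0,0,0.025],[0,0,0.013],[0,0,0],[0,0,0],[0,0,0],[0,0,0],[0,0,0],[0,0,0],[0,0,0],[0,0,0]],"yaw":[0,0,0,0,0,0,0,0,0,0,0,0,0,0],"claw":[1,1,1,1,1,1,1,1,1,1,1,1,1,1]}'
python3 - <<'E'
from h import *
c=eyes.snapshot("scene")[:,:,::-1].copy();t=eyes.snapshot("top")[:,:,::-1]
cv2.imwrite("pics/p9.png",np.hstack([cv2.resize(c[115:175,130:200],(466,400)),cv2.resize(t[200:260,330:380],(333,400))]))
s=readout.read_state();print(s['tcp_pos'],s['dq'].round(3),s['contact_force'])
E
```

```text
t: 26.15
tcp_pos: [468.2, -216.8, 142.3]
orientation: [-0.449, -3.109, 0.0]
contact_force: [-0.6, -0.4, -3.5]
finger_gap: 14.7
finger_force: 48.8
[ 468.23911508 -216.83554509  142.29805857] [-0.001  0.001  0.001 -0.001 -0.    -0.002 -0.   ] [ 0.03409995 -1.06251857 -3.55275976]
```

View pics/p9.png

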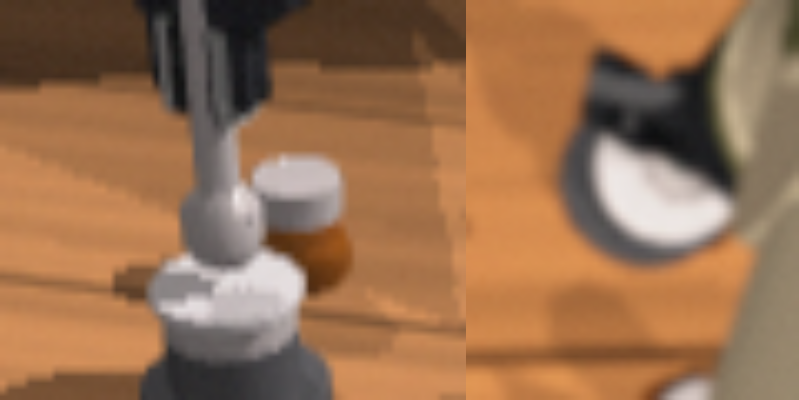

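The punch head (223,222) is upright over the disc (227,290), with clear separation, and the arm is still.

```bash
python3 -c "
from station import order
print(order.sign_off())"
```

```text
the job is handed in; nothing more can be done
None
```

The job is handed in, though no verdict came back: by my last measurements the disc lies flat and centred on the die to about 1 mm. The largest punch went over the rail about 48 mm clear and is held upright and still, centred to about 1–2 mm, roughly 11 mm above the disc.

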